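# Load the bottle tray in reverse order

## Task

Move the four bottles from the grey storage rack into the blue four-bay tray so that their left-to-right order is reversed: the bottle at the left end of the rack goes into the right-end bay of the tray, the next one into the bay beside it, and so on, left and right as the robot sees them. Each bottle must stand upright on the floor of its own bay; never tip a bottle over on the way.

Things in the scene. Friction and masses are not known exactly. Their poses are not given: they have to be found in the camera images.
- storage_rack: grey base plate 86 (x) x 340 (y) x 8 mm, aluminium rail 20 mm high at each end, with four round inserts (black, red, white, yellow) in a row on top at y = +123, +41, -41, -123 mm in its frame, x = 0. Fixed. Lies before or behind the tray. Origin: centre of its underside; y runs along the row to the robot's left (turned up to 9 degrees).
- loading_tray: empty blue tray 86 (x) x 332 (y) x 18 mm: four square bays in a row, 78 x 78 mm inside, walls 4 mm thick, 18 mm high, floors 4 mm above the bench, centres at y = +123, +41, -41, -123 mm in its frame, x = 0. Fixed. Before or behind the rack. Origin: centre of its underside; y runs along the row to the robot's left (turned up to 9 degrees).
- amber_bottle: dark amber reagent bottle with a black cap, 54 mm wide, 94 mm high in all; the body reaches to 79 mm, the cap (30 mm wide) spans 80 to 94 mm; about 0.11 kg. (Similar bottles at the back are not part of the job.) Origin: centre of its underside; z up along the bottle. Starts upright in the black insert, 4 mm above the insert's origin.
- redcap_bottle: small white bottle with a red cap, 48 mm wide, 84 mm high in all; the body reaches to 70 mm, the cap (28 mm wide) spans 70 to 84 mm; about 0.07 kg. (Similar bottles at the back of the bench are not part of the job.) Origin: centre of its underside; z up along the bottle. Starts upright in the red insert, 4 mm above the insert's origin.
- violet_bottle: tall white rinse bottle with a violet label, 61 mm wide, 143 mm high in all; the body reaches to 112 mm, the white neck and cap (27 mm wide) span 112 to 143 mm; about 0.21 kg. (Similar bottles at the back are not part of the job.) Origin: centre of its underside; z up along the bottle. Starts upright in the white insert, 4 mm above the insert's origin.
- insert_amber: round black insert (low cup, 74 mm outside, 66 mm inside, rim 10 mm high, floor 4 mm thick) fixed on the top of the storage rack, 8 mm above the bench; the amber bottle starts in it. Origin: centre of its underside. It never moves, so it still shows where that bottle stood.
- insert_redcap: round red insert (low cup, 74 mm outside, 66 mm inside, rim 10 mm high, floor 4 mm thick) fixed on the top of the storage rack, 8 mm above the bench; the red-capped bottle starts in it. Origin: centre of its underside. It never moves, so it still shows where that bottle stood.
- insert_violet: round white insert (low cup, 74 mm outside, 66 mm inside, rim 10 mm high, floor 4 mm thick) fixed on the top of the storage rack, 8 mm above the bench; the violet-labelled bottle starts in it. Origin: centre of its underside. It never moves, so it still shows where that bottle stood.
- insert_green: round yellow insert (low cup, 74 mm outside, 66 mm inside, rim 10 mm high, floor 4 mm thick) fixed on the top of the storage rack, 8 mm above the bench; the green bottle starts in it. Origin: centre of its underside. It never moves, so it still shows where that bottle stood.
- green_bottle: green glass bottle with a yellow cap and a paper label, 52 mm wide, 105 mm high in all; the body reaches to 67 mm, the shoulder slopes in to a 19 mm neck at 89 mm, the cap (25 mm wide) spans 89 to 105 mm; about 0.12 kg. Origin: centre of its underside; z up along the bottle. Starts upright in the yellow insert, 4 mm above the insert's origin.
There are look-alikes about, which are no part of the job. What is shaped like the green_bottle but pink is not meant.

How it is judged:
At the end, for the whole second after the job is handed in: Every bottle is in the tray bay that mirrors its starting place in the rack (+123 mm to -123 mm, +41 to -41 and so on along y), within 17 mm of the bay centre along both tray axes, origin below 9 mm over the tray's underside, tilted less than 0.1 rad, released and at rest (((y of insert_amber in the frame of storage_rack between 0.103 and 0.143 m and y of amber_bottle in the frame of loading_tray between -0.14 and -0.106 m) or (y of insert_amber in the frame of storage_rack between 0.021 and 0.061 m and y of amber_bottle in the frame of loading_tray between -0.058 and -0.024 m) or (y of insert_amber in the frame of storage_rack between -0.061 and -0.021 m and y of amber_bottle in the frame of loading_tray between 0.024 and 0.058 m) or (y of insert_amber in the frame of storage_rack between -0.143 and -0.103 m and y of amber_bottle in the frame of loading_tray between 0.106 and 0.14 m)) and x of amber_bottle in the frame of loading_tray between -0.017 and 0.017 m and z of each of amber_bottle, redcap_bottle, violet_bottle, green_bottle in the frame of loading_tray below 0.009 m and angle between each of amber_bottle, redcap_bottle, violet_bottle, green_bottle's own z axis and vertical below 0.1 rad and linear speed of each of amber_bottle, redcap_bottle, violet_bottle, green_bottle below 0.02 m/s and angular speed of each of amber_bottle, redcap_bottle, violet_bottle, green_bottle below 0.2 rad/s and ((y of insert_redcap in the frame of storage_rack between 0.103 and 0.143 m and y of redcap_bottle in the frame of loading_tray between -0.14 and -0.106 m) or (y of insert_redcap in the frame of storage_rack between 0.021 and 0.061 m and y of redcap_bottle in the frame of loading_tray between -0.058 and -0.024 m) or (y of insert_redcap in the frame of storage_rack between -0.061 and -0.021 m and y of redcap_bottle in the frame of loading_tray between 0.024 and 0.058 m) or (y of insert_redcap in the frame of storage_rack between -0.143 and -0.103 m and y of redcap_bottle in the frame of loading_tray between 0.106 and 0.14 m)) and x of redcap_bottle in the frame of loading_tray between -0.017 and 0.017 m and ((y of insert_violet in the frame of storage_rack between 0.103 and 0.143 m and y of violet_bottle in the frame of loading_tray between -0.14 and -0.106 m) or (y of insert_violet in the frame of storage_rack between 0.021 and 0.061 m and y of violet_bottle in the frame of loading_tray between -0.058 and -0.024 m) or (y of insert_violet in the frame of storage_rack between -0.061 and -0.021 m and y of violet_bottle in the frame of loading_tray between 0.024 and 0.058 m) or (y of insert_violet in the frame of storage_rack between -0.143 and -0.103 m and y of violet_bottle in the frame of loading_tray between 0.106 and 0.14 m)) and x of violet_bottle in the frame of loading_tray between -0.017 and 0.017 m and ((y of insert_green in the frame of storage_rack between 0.103 and 0.143 m and y of green_bottle in the frame of loading_tray between -0.14 and -0.106 m) or (y of insert_green in the frame of storage_rack between 0.021 and 0.061 m and y of green_bottle in the frame of loading_tray between -0.058 and -0.024 m) or (y of insert_green in the frame of storage_rack between -0.061 and -0.021 m and y of green_bottle in the frame of loading_tray between 0.024 and 0.058 m) or (y of insert_green in the frame of storage_rack between -0.143 and -0.103 m and y of green_bottle in the frame of loading_tray between 0.106 and 0.14 m)) and x of green_bottle in the frame of loading_tray between -0.017 and 0.017 m); the robot touches nothing.
It fails at once if the amber bottle is tipped over (more than 0.6 rad from upright) (angle between amber_bottle's own z axis and vertical above 0.6 rad).
It fails at once if the redcap bottle is tipped over (more than 0.6 rad from upright) (angle between redcap_bottle's own z axis and vertical above 0.6 rad).
It fails at once if the violet bottle is tipped over (more than 0.6 rad from upright) (angle between violet_bottle's own z axis and vertical above 0.6 rad).
It fails at once if the green bottle is tipped over (more than 0.6 rad from upright) (angle between green_bottle's own z axis and vertical above 0.6 rad).
It also fails if it takes over 122 s, if anything falls off the work surface, if the arm or the gripper's body presses on something with over 40 N, if the wrist force passes 120 N, or if a joint passes its speed limit or range.

## Robot

A 6-joint arm with a two-finger parallel gripper is mounted at the origin on a cart in front of the work surface, level with it; the furniture and walls round the work are solid. World frame = base frame: x ahead of the robot, y to its left, z up, the work surface at z = 0. Lengths are in m, angles in rad, forces in N, time in s.
With the tool pointing down it reaches from about 0.25 to 0.725 m from the base axis. Payload 4 kg.
Tool frame: the origin (TCP) lies on the centre line of the jaws, within the pads' length; the fingertips stand 22 mm ahead of it and the grasp point (between the pads) lies 3 mm ahead of it; z points along the fingers, y is the line along which they close (so a half turn about z gives the same grasp; the last joint's range is limited). The gripper opens to 85 mm and grips with 20 to 120 N. Pads are 22 mm wide; open, the fingers measure 114 mm over their backs; the gripper's body (76 mm by 85 mm) begins 54 mm behind the grasp point. The pads swing forward as they close: fully open they stand 13 mm farther back than shut.
Start: joints at [-1.31, 0.241, 0.005, 1.335, 0, 1.571], TCP at [0.129, -0.483, 0.253] pointing down, gripper open.
Joint ranges: [-2.72, 2.72], [-1.05, 1.87], [-1.09, 1.28], [-1.99, 2.15], [-1.42, 1.44], [-3.14, 3.14]. Speed limits (rad/s): [2.79, 2.79, 3.14, 3.14, 3.14, 3.14].

## Interface

Orientations are given as a unit quaternion [x, y, z, w].
In Python, from workcell import bot gives the robot as it stands.
- The arm moves only by the shell command python3 -m inch 'ROWS'. ROWS is JSON, one flat list of numbers, 7 for each row, row after row: the shift along the world's x, y, z in mm, then the turn, a rotation vector about the world's x, y, z in rad, then the opening in per cent of the stroke, from 0 (shut) to 100 (fully open). A call has 1 to 8 rows; each row is the pose to reach, as a shift and turn from the pose commanded when the call began; what a row does not reach only later rows make up. A row lasts 1/12 s, in which the tool goes at most 41.7 mm and 7.16 degrees, less where a joint would pass 70% of its speed; a pose out of reach is approached as far as the arm can. A call with a gripper value outside its range is refused whole. The fingers move at their own pace and stop on an object; the grip force is fixed at half the most. Time passes only in rows, so rows that repeat a pose let the fingers close. It gives the time, the measured TCP pose, the force, the opening and the grip force at its end, in the units of the state.
- bot.get_obs(): the state, without advancing time (a new reading comes with each control period).
- bot.camera(name): name is "scene" or "top" or "wrist"; returns the picture (480x640x3 uint8, blue, green, red); there is no depth.
- bot.camera_info(name): a dict with "intrinsics" (3x3 intrinsics, pixels), "camera_from_world" (4x4, takes a point from world to camera coordinates); the wrist camera has in their place "hand_eye" (4x4, takes a point from camera to tool coordinates, whose origin is the TCP and whose axes are the flange's). Camera axes: x right, y down, z forward; pixel columns grow to the right and rows downward; lengths in m; the calibration is good to about 2 mm. A picture is of the moment at which its call begins: read the wrist's pose just before it. camera_info takes no time and is no camera call.
- bot.job_done(): hands the job in; it is judged then, once.
Trained networks look in the newest picture that a camera, given by its name, has taken for a name from the list of things; names that differ only in an ending like _2 or _b are one class to them, and where a whole thing is asked for, a point or a joint stands for the part that bears it (a point fixed in the world has none). Each returns a list of dicts, best first, with "confidence" (0 to 1); they miss things now and then, are a little off and sometimes report something else, mostly with a low value. They report only what shows in the picture. A call takes as long as a camera call. They do not tell look-alikes from the thing itself.
- bot.silhouettes(camera, target): "mask" (480x640 bool, what is visible of it) and "uv" ([column, row] in pixels, amid what is visible of it).
- bot.spot_point(camera, target): "uv" ([column, row] in pixels: a listed point, or the origin of a listed thing).
The state is a dict: "clock": time; "joint_pos": joint angles; "joint_vel": joint speeds; "tau": joint torques, N m; "eef_pos": TCP position; "tool_rot": TCP orientation; "ft_force": force on the tool from outside, world axes, zero at the start; "ft_torque": the same for the moment, N m; "grip_width": finger opening in m; "grasp_force": force on a finger pad.
Only numpy, scipy, OpenCV 4.12 (cv2) and the standard library are available. Lean on these libraries where they do the work, as an engineer would, in place of code of your own. Each camera call takes 0.05 s, during which the arm holds its last target. There are 200 camera calls.

## Working session

There is one attempt and no reset: what is moved stays moved. The work goes in short steps, Python scripts to look and compute and a shell command to move; the robot and the scene stay as the last step left them, time stands still between calls to the robot, and variables do not carry over. Pictures are saved under pics/ and viewed, at most 14 in all, crops included, and the job is handed in when it is done.

```bash
mkdir -p pics
python3 - <<'E'
from workcell import bot
import cv2,numpy as np
np.set_printoptions(precision=4,suppress=True)
o=bot.get_obs();print(o)
for c in ("scene","top"):
    cv2.imwrite(f"pics/{c}0.png",bot.camera(c))
    i=bot.camera_info(c);print(c,i["intrinsics"],i["camera_from_world"])
    for t in ["storage_rack","loading_tray","amber_bottle","redcap_bottle","violet_bottle","green_bottle","insert_amber","insert_redcap","insert_violet","insert_green"]:
        print(t,[(np.round(d["uv"],1).tolist(),round(d["confidence"],2)) for d in bot.spot_point(c,t)][:4])
print(bot.camera_info("wrist"))
E
```

```text
{'clock': 0.0, 'joint_pos': array([-1.31  ,  0.2414,  0.0037,  1.3352, -0.    ,  1.5708]), 'joint_vel': array([ 0.0015, -0.0002,  0.0013,  0.0007, -0.0017,  0.0007]), 'tau': array([  0.0006, -37.232 ,  25.2408,   0.0172,  -0.0002,   0.    ]), 'eef_pos': array([ 0.1288, -0.4825,  0.2524]), 'tool_rot': array([ 0.9915,  0.13  , -0.0001, -0.001 ]), 'ft_force': array([ 0.6111, -1.4985,  0.3048]), 'ft_torque': array([-0.0944,  0.0036,  0.0089]), 'grasp_force': 0.0, 'grip_width': 0.08557068616001108}
scene [[577.47     0.     306.5259]
 [  0.     577.47   236.8805]
 [  0.       0.       1.    ]] [[-0.8198 -0.5727  0.0047  0.4491]
 [-0.2392  0.3349 -0.9114  0.1846]
 [ 0.5204 -0.7482 -0.4115  0.6119]
 [ 0.      0.      0.      1.    ]]
storage_rack [([358.2, 294.8], 0.64)]
loading_tray [([268.3, 258.5], 0.57)]
amber_bottle [([389.3, 255.1], 0.96), ([344.7, 300.9], 0.61), ([356.0, 296.8], 0.23)]
redcap_bottle [([315.8, 326.2], 0.65), ([267.1, 259.9], 0.34)]
violet_bottle [([347.2, 297.9], 0.94)]
green_bottle [([347.4, 302.4], 0.7), ([370.3, 271.0], 0.69)]
insert_amber [([390.2, 255.3], 0.59)]

[... 458 characters left out ...]
0.78)]
redcap_bottle [([239.2, 298.3], 0.97)]
violet_bottle [([280.6, 297.2], 0.69), ([324.1, 291.1], 0.67)]
green_bottle [([422.0, 255.0], 0.91), ([323.5, 289.1], 0.55), ([324.6, 292.2], 0.29)]
insert_amber [([366.1, 287.1], 0.61)]
insert_redcap [([236.1, 297.6], 0.84)]
insert_violet [([278.6, 292.3], 0.78)]
insert_green [([322.7, 289.5], 0.92), ([366.6, 287.2], 0.63)]
{'intrinsics': array([[423.6006,   0.    , 322.8609],
       [  0.    , 423.6006, 236.5044],
       [  0.    ,   0.    ,   1.    ]]), 'hand_eye': array([[-0.0005, -0.9535, -0.3013,  0.0784],
       [ 1.    , -0.0006,  0.0002,  0.001 ],
       [-0.0004, -0.3013,  0.9535, -0.1216],
       [ 0.    ,  0.    ,  0.    ,  1.    ]])}
```

View pics/top0.png

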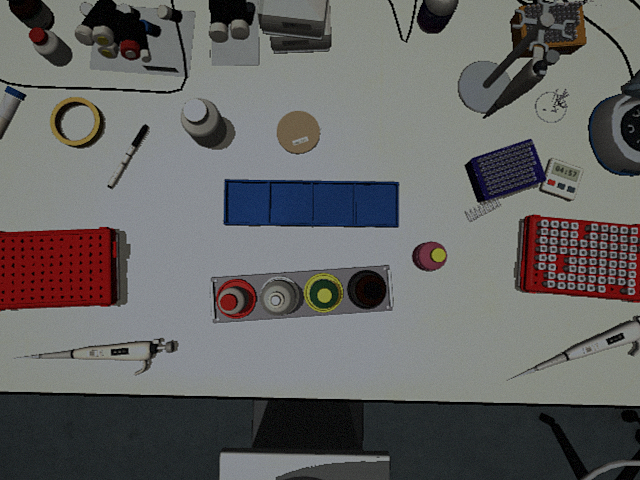

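View pics/scene0.png

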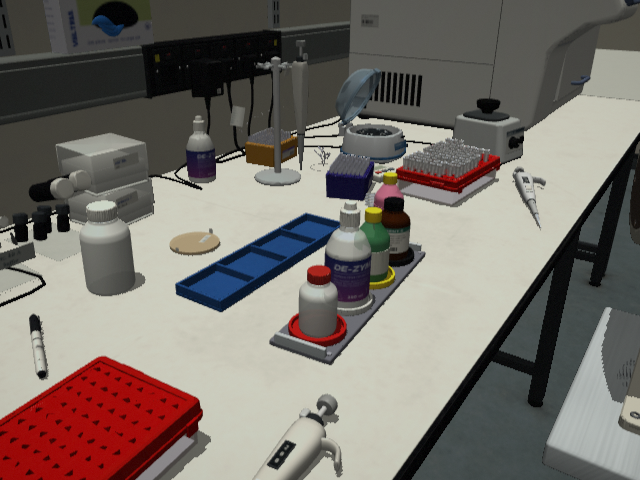

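The top view shows the rack nearer the robot, at (300,294). Left to right it holds the red-capped bottle (235,297), the violet one (279,295), the green one (323,290) and the amber one (367,289). The tray lies behind it at (311,203), and the pink look-alike is at (430,256). The scene view agrees. So the tray should end up, left to right, amber, green, violet, red-capped.

```bash
cat > h.py <<'E'
from workcell import bot
import cv2,numpy as np
from scipy.optimize import minimize,least_squares
np.set_printoptions(precision=4,suppress=True)
def cam(c):
    i=bot.camera_info(c);return np.array(i["intrinsics"]),np.array(i["camera_from_world"])
def proj(P,K,T):
    p=(T[:3,:3]@np.atleast_2d(P).T+T[:3,3:]);q=K@p;return (q[:2]/q[2]).T
def back(uv,z,K,T):
    R,t=T[:3,:3],T[:3,3];C=-R.T@t;d=R.T@np.linalg.solve(K,[*uv,1]);return C+d*(z-C[2])/d[2]
def fr(p,P):
    c,s=np.cos(p[2]),np.sin(p[2]);P=np.atleast_2d(P)
    return np.c_[p[0]+c*P[:,0]-s*P[:,1],p[1]+s*P[:,0]+c*P[:,1],P[:,2]]
E
python3 - <<'E'
from h import *
K,T=cam("top")
im=bot.camera("top")
print("cam",-T[:3,:3].T@T[:3,3])
# tray
hsv=cv2.cvtColor(im,cv2.COLOR_BGR2HSV)
m=cv2.inRange(hsv,(100,100,30),(125,255,255));m[:170]=0;m[240:]=0;m[:,:200]=0;m[:,420:]=0
box=np.array([[a*.043,b*.166,z] for a in(-1,1) for b in(-1,1) for z in(0,.018)])
pts=cv2.convexHull(cv2.findNonZero(m));ref=np.zeros(m.shape,np.uint8);cv2.fillConvexPoly(ref,pts,255)
def cost(p):
    h=cv2.convexHull((proj(fr(p,box),K,T)*16).astype(np.float32));g=np.zeros(m.shape,np.uint8)
    cv2.fillConvexPoly(g,np.round(h).astype(np.int32),255,lineType=cv2.LINE_AA,shift=4)
    return np.abs(g.astype(float)-ref).sum()/255
c=back(cv2.minAreaRect(pts)[0],.012,K,T)
r=minimize(cost,[c[0],c[1],0],method="Nelder-Mead",options=dict(initial_simplex=[[c[0],c[1],0],[c[0]+.01,c[1],0],[c[0],c[1]+.01,0],[c[0],c[1],.08]]))
print("tray",r.x,"deg",np.degrees(r.x[2]),"resid px",r.fun)
print("bays",fr(r.x,[[0,y,.004] for y in(.123,.041,-.041,-.123)]))
# rack
ys=dict(redcap=.123,violet=.041,green=-.041,amber=-.123);ob=[]
for c in("top","scene"):
    Kc,Tc=cam(c);bot.camera(c)
    L=[("storage_rack",0,0)]+[(f"insert_{n}",y,.008) for n,y in ys.items()]+[(f"{n}_bottle",y,.012) for n,y in ys.items()]
    for n,y,z in L:
        for d in bot.spot_point(c,n)[:2]: ob.append((n,y,z,np.array(d["uv"]),Kc,Tc,c))
f=lambda p:np.concatenate([proj(fr(p,[0,y,z]),Kc,Tc)[0]-uv for n,y,z,uv,Kc,Tc,c in ob])
r=least_squares(f,[.35,0,0],loss="soft_l1",f_scale=2);e=f(r.x).reshape(-1,2)
print("rack",r.x,"deg",np.degrees(r.x[2]));
for o,q in zip(ob,e):print(o[6],o[0],q.round(1))
print("seats",fr(r.x,[[0,y,.012] for y in ys.values()]))
E
```

```text
cam [ 0.4946 -0.0085  0.9288]
tray [0.623  0.     0.0078] deg 0.445436361675936 resid px 342.8392156862745
bays [[ 0.622   0.123   0.004 ]
 [ 0.6227  0.041   0.004 ]
 [ 0.6233 -0.041   0.004 ]
 [ 0.624  -0.123   0.004 ]]
rack [0.4503 0.013  0.1033] deg 5.917937829873669
top storage_rack [2.7 0.1]
top insert_redcap [3.3 0.6]
top insert_redcap [-128.3    6.9]
top insert_violet [0.9 0.7]
top insert_violet [1.2 0.4]
top insert_green [-2.2  1.5]
top insert_green [43.5 -5.3]
top insert_amber [-0.1 -0.6]
top redcap_bottle [-1.4  0.2]
top violet_bottle [-1.7  1.5]
top green_bottle [-100.7   36.1]
top green_bottle [ 0.1 -0.9]
top amber_bottle [ 1.3 -0.2]
scene storage_rack [-0.5 -1.7]
scene insert_redcap [-0.7 -0.4]
scene insert_violet [-2.2 -1.2]
scene insert_green [-1.1 -0.8]
scene insert_green [ 21.2 -26.2]
scene insert_amber [-3.   1.9]
scene redcap_bottle [-1.   1.7]
scene violet_bottle [-4.7  0.4]
scene green_bottle [-0.5  2.5]
scene green_bottle [ 23.3 -24.7]
scene amber_bottle [-0.3  0.9]
scene amber_bottle [ 39.8 -44.4]
seats [[ 0.4376  0.1353  0.012 ]
 [ 0.4461  0.0538  0.012 ]
 [ 0.4546 -0.0278  0.012 ]
 [ 0.463  -0.1093  0.012 ]]
```

```bash
R='180,200,20,0,0,0.8,100'; python3 -m inch '[22,25,3,0,0,0.1,100,45,50,5,0,0,0.2,100,67,75,8,0,0,0.3,100,90,100,10,0,0,0.4,100,112,125,13,0,0,0.5,100,135,150,15,0,0,0.6,100,157,175,18,0,0,0.7,100,180,200,20,0,0,0.8,100]'
python3 -m inch '[22,25,0,0,0,0.1,100,44,50,0,0,0,0.2,100,66,75,0,0,0,0.3,100,88,100,0,0,0,0.4,100,110,125,0,0,0,0.5,100,132,150,0,0,0,0.6,100,154,174,0,0,0,0.614,100,154,174,0,0,0,0.614,100]'
python3 - <<'E'
from h import *
from scipy.spatial.transform import Rotation as Ro
o=bot.get_obs();print(o["clock"],o["eef_pos"],o["tool_rot"],Ro.from_quat(o["tool_rot"]).as_matrix())
im=bot.camera("wrist")
i=bot.camera_info("wrist");W=np.eye(4);W[:3,:3]=Ro.from_quat(o["tool_rot"]).as_matrix();W[:3,3]=o["eef_pos"]
T=np.linalg.inv(W@i["hand_eye"]);K=i["intrinsics"]
rack=[.4503,.013,.1033]
for y in(.123,.041,-.041,-.123):
    a=np.linspace(0,6.3,50);c=np.c_[.037*np.cos(a),y+.037*np.sin(a),0*a+.018]
    cv2.polylines(im,[np.round(proj(fr(rack,c),K,T)).astype(np.int32)],True,(0,255,0))
P=np.array([[-.043,-.17,.008],[.043,-.17,.008],[.043,.17,.008],[-.043,.17,.008]])
cv2.polylines(im,[np.round(proj(fr(rack,P),K,T)).astype(np.int32)],True,(255,255,0))
tr=[.623,0,.0078]
for y in(.123,.041,-.041,-.123):
    P=np.array([[-.039,y-.039,.018],[.039,y-.039,.018],[.039,y+.039,.018],[-.039,y+.039,.018]])
    cv2.polylines(im,[np.round(proj(fr(tr,P),K,T)).astype(np.int32)],True,(0,255,255))
cv2.imwrite("pics/w1.png",im)
E
```

```text
clock: 2.82
eef_pos: [0.3097, -0.2818, 0.2738]
tool_rot: [0.861, 0.508, 0.0, 0.0]
ft_force: [0.5, -0.4, 0.4]
grip_width: 0.0856
grasp_force: 0.0
clock: 3.48
eef_pos: [0.4662, -0.1054, 0.2731]
tool_rot: [0.667, 0.745, 0.001, 0.0]
ft_force: [0.5, -0.4, 0.5]
grip_width: 0.0857
grasp_force: 0.0
3.4833 [ 0.4662 -0.1054  0.2731] [0.667  0.7451 0.0013 0.0003] [[-0.1103  0.9939  0.0021]
 [ 0.9939  0.1103  0.0016]
 [ 0.0013  0.0023 -1.    ]]
```

View pics/w1.png

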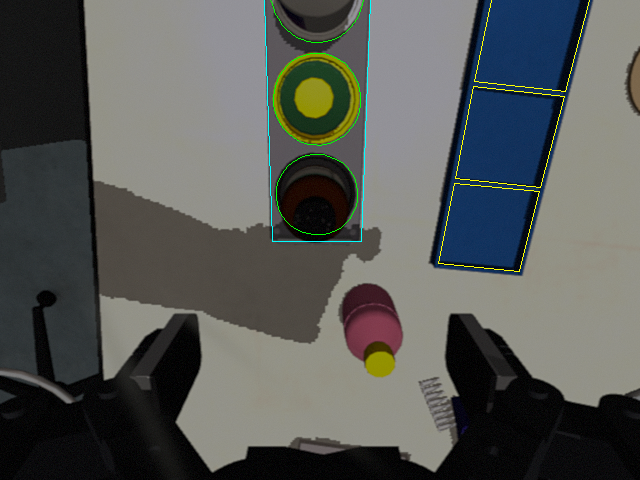

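The overlay fits: the insert circles (amber at 316,195, green at 317,98) and the tray bays line up with the picture within about 2 px, and the pink look-alike stands clear at (375,330). I'll descend on the amber bottle.

```bash
python3 -m inch '[0,0,-35,0,0,0,100,0,0,-70,0,0,0,100,0,0,-105,0,0,0,100,0,0,-130,0,0,0,100,0,0,-130,0,0,0,100]'
python3 - <<'E'
from h import *
o=bot.get_obs();print(o["eef_pos"])
E
```

```text
clock: 3.95
eef_pos: [0.458, -0.109, 0.1383]
tool_rot: [0.67, 0.742, -0.003, -0.005]
ft_force: [-0.8, 0.4, 0.2]
grip_width: 0.0854
grasp_force: 0.0
[ 0.458  -0.109   0.1383]
```

```bash
python3 -m inch '[1,0,-22,0,0,0,100,2,0,-44,0,0,0,100,2,0,-64,0,0,0,100,2,0,-64,0,0,0,100,2,0,-64,0,0,0,100]'
python3 -m inch '[0,0,0,0,0,0,40,0,0,0,0,0,0,30,0,0,0,0,0,0,30,0,0,0,0,0,0,30,0,0,0,0,0,0,30,0,0,0,0,0,0,30,0,0,0,0,0,0,30,0,0,0,0,0,0,30]'
```

```text
clock: 4.37
eef_pos: [0.4646, -0.1097, 0.0801]
tool_rot: [0.67, 0.743, -0.0, -0.0]
ft_force: [-0.7, 0.3, -0.1]
grip_width: 0.0855
grasp_force: 0.0
clock: 5.03
eef_pos: [0.4661, -0.1097, 0.0815]
tool_rot: [0.669, 0.743, 0.001, 0.002]
ft_force: [-1.3, -1.0, 7.0]
grip_width: 0.0503
grasp_force: 61.2
```

```bash
python3 -m inch '[0,0,10,0,0,0,30,0,0,25,0,0,0,30,0,0,45,0,0,0,30,0,0,65,0,0,0,30,0,0,70,0,0,0,30,0,0,70,0,0,0,30]'
python3 - <<'E'
from h import *
o=bot.get_obs();print(o["eef_pos"],o["joint_pos"]);cv2.imwrite("pics/w2.png",bot.camera("wrist"))
E
```

```text
clock: 5.53
eef_pos: [0.4665, -0.1095, 0.1514]
tool_rot: [0.669, 0.743, 0.001, 0.002]
ft_force: [0.7, 0.9, -0.5]
grip_width: 0.05
grasp_force: 62.9
[ 0.4665 -0.1095  0.1514] [-0.2304  0.2681 -0.236   1.0615 -0.      1.2364]
```

View pics/w2.png

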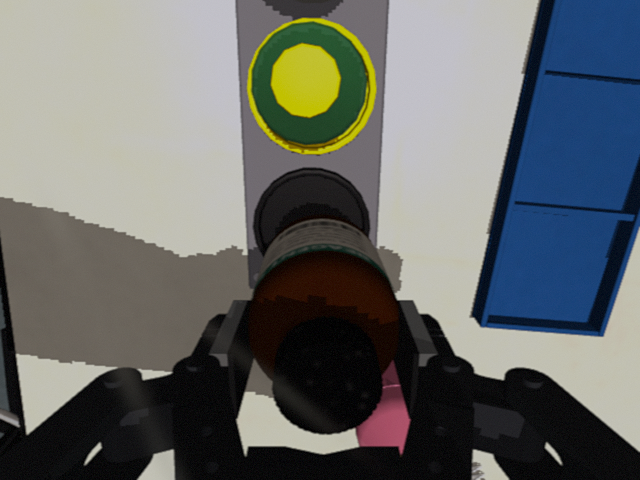

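The picture shows the amber bottle held upright between the pads, its cap at (328,375), with the empty black insert behind it at (312,215). Now I carry it to the left bay.

```bash
python3 -m inch '[15,0,0,0,0,-0.01,30,40,0,0,0,0,-0.03,30,70,15,0,0,0,-0.05,30,100,40,0,0,0,-0.07,30,130,70,0,0,0,-0.095,30,150,100,0,0,0,-0.095,30,156,130,0,0,0,-0.095,30,156,155,0,0,0,-0.095,30]'
python3 -m inch '[0,30,0,0,0,0,30,0,55,0,0,0,0,30,0,70,0,0,0,0,30,0,77,0,0,0,0,30,0,77,-30,0,0,0,30,0,77,-50,0,0,0,30,0,77,-50,0,0,0,30,0,77,-50,0,0,0,30]'
```

```text
clock: 6.25
eef_pos: [0.6217, 0.0481, 0.1466]
tool_rot: [0.704, 0.711, -0.001, -0.001]
ft_force: [-0.8, -0.3, -1.2]
grip_width: 0.0502
grasp_force: 62.9
clock: 6.92
eef_pos: [0.6194, 0.1216, 0.0975]
tool_rot: [0.704, 0.71, -0.002, -0.001]
ft_force: [0.6, 0.4, -0.2]
grip_width: 0.05
grasp_force: 62.9
```

```bash
python3 -m inch '[1,1,-8,0,0,0,30,2,1,-15,0,0,0,30,2,1,-19,0,0,0,30,2,1,-22,0,0,0,30,2,1,-24,0,0,0,30,2,1,-24,0,0,0,30,2,1,-24,0,0,0,30]'
```

```text
clock: 7.5
eef_pos: [0.623, 0.124, 0.0754]
tool_rot: [0.704, 0.71, 0.0, 0.0]
ft_force: [-0.0, 0.0, -0.5]
grip_width: 0.0502
grasp_force: 62.9
```

```bash
python3 -m inch '[0,0,-2,0,0,0,30,0,0,-3,0,0,0,30,0,0,-4,0,0,0,30,0,0,-4,0,0,0,30]'
```

```text
clock: 7.83
eef_pos: [0.6234, 0.124, 0.0735]
tool_rot: [0.704, 0.71, 0.001, 0.001]
ft_force: [-3.2, -0.4, 7.3]
grip_width: 0.0503
grasp_force: 63.7
```

```bash
python3 -m inch '[0,0,0,0,0,0,60,0,0,0,0,0,0,100,0,0,0,0,0,0,100,0,0,0,0,0,0,100,0,0,15,0,0,0,100,0,0,45,0,0,0,100,0,0,85,0,0,0,100,0,0,125,0,0,0,100]'
python3 -m inch '[-15,-20,5,0,0,0.02,100,-45,-45,5,0,0,0.05,100,-75,-75,5,0,0,0.07,100,-105,-105,5,0,0,0.095,100,-135,-130,5,0,0,0.095,100,-160,-148,5,0,0,0.095,100,-168,-152,5,0,0,0.095,100,-168,-152,5,0,0,0.095,100]'
python3 - <<'E'
from h import *
from scipy.spatial.transform import Rotation as Ro
o=bot.get_obs();print(o["eef_pos"]);cv2.imwrite("pics/w3.png",bot.camera("wrist"))
cv2.imwrite("pics/top3.png",bot.camera("top"))
E
```

```text
clock: 8.5
eef_pos: [0.6218, 0.1237, 0.196]
tool_rot: [0.704, 0.71, -0.002, -0.001]
ft_force: [0.6, 1.3, 0.6]
grip_width: 0.0851
grasp_force: 0.0
clock: 9.17
eef_pos: [0.453, -0.0291, 0.2015]
tool_rot: [0.67, 0.742, -0.0, -0.0]
ft_force: [-0.2, -0.3, -0.8]
grip_width: 0.0854
grasp_force: 0.0
[ 0.453  -0.0291  0.2015]
```

View pics/top3.png

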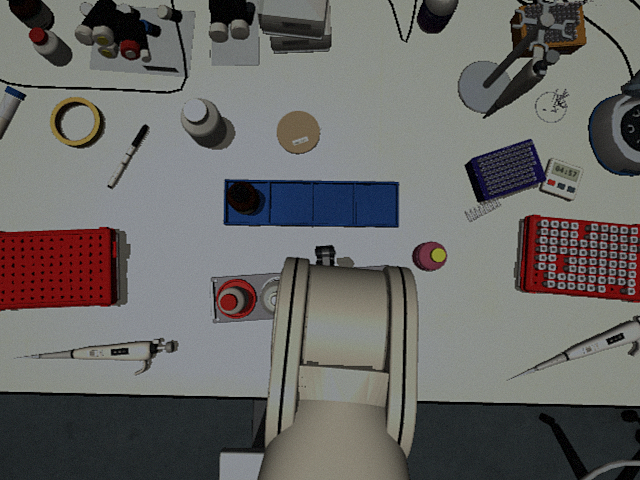

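View pics/w3.png

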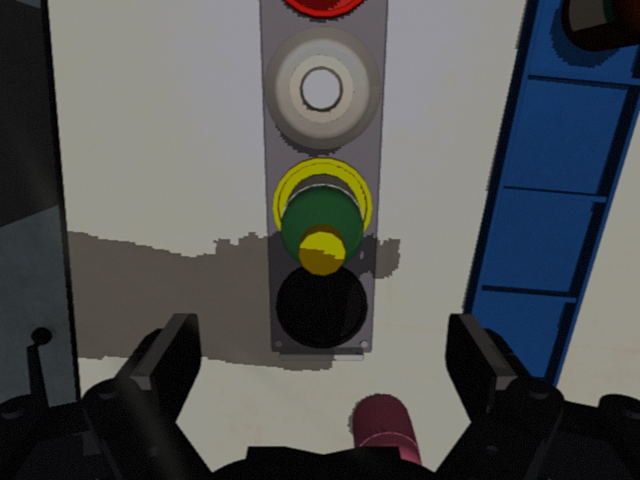

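The top view shows the amber bottle standing in the left bay at (243,197). In the wrist view the green bottle (322,225) is centred between the jaws, so I grasp it now.

```bash
python3 -m inch '[1,1,-30,0,0,0,100,1,1,-60,0,0,0,100,1,1,-90,0,0,0,100,1,1,-115,0,0,0,100,1,1,-125,0,0,0,100,1,1,-129,0,0,0,100,1,1,-129,0,0,0,100,1,1,-129,0,0,0,100]'
python3 -m inch '[0,0,0,0,0,0,40,0,0,0,0,0,0,30,0,0,0,0,0,0,30,0,0,0,0,0,0,30,0,0,0,0,0,0,30,0,0,0,0,0,0,30,0,0,0,0,0,0,30,0,0,0,0,0,0,30]'
```

```text
clock: 9.93
eef_pos: [0.4573, -0.0265, 0.0726]
tool_rot: [0.669, 0.743, 0.0, 0.0]
ft_force: [0.6, 0.3, -0.5]
grip_width: 0.0854
grasp_force: 0.0
clock: 10.6
eef_pos: [0.4567, -0.0271, 0.0737]
tool_rot: [0.669, 0.743, 0.001, 0.001]
ft_force: [-2.6, 1.2, 6.3]
grip_width: 0.0496
grasp_force: 61.7
```

```bash
python3 -m inch '[0,0,10,0,0,0,30,0,0,30,0,0,0,30,0,0,55,0,0,0,30,10,0,70,0,0,0,30,40,5,75,0,0,-0.03,30,75,20,75,0,0,-0.06,30,110,40,75,0,0,-0.095,30,145,60,75,0,0,-0.095,30]'
python3 -m inch '[15,7,0,0,0,0,30,21,8,0,0,0,0,30,21,8,-20,0,0,0,30,21,8,-45,0,0,0,30,21,8,-65,0,0,0,30,21,8,-75,0,0,0,30,21,8,-78,0,0,0,30,21,8,-78,0,0,0,30]'
```

```text
clock: 11.27
eef_pos: [0.6025, 0.0331, 0.1483]
tool_rot: [0.705, 0.709, 0.001, 0.001]
ft_force: [0.6, -0.3, -0.4]
grip_width: 0.0502
grasp_force: 62.7
clock: 11.93
eef_pos: [0.621, 0.0404, 0.0688]
tool_rot: [0.704, 0.71, -0.001, -0.001]
ft_force: [-0.6, 0.0, -1.3]
grip_width: 0.0498
grasp_force: 62.8
```

```bash
python3 -m inch '[1,0,-2,0,0,0,30,1,0,-4,0,0,0,30,1,0,-5,0,0,0,30,1,0,-5,0,0,0,30]'
python3 -m inch '[0,0,0,0,0,0,60,0,0,0,0,0,0,100,0,0,0,0,0,0,100,0,0,0,0,0,0,100,0,0,25,0,0,0,100,0,0,65,0,0,0,100,0,0,105,0,0,0,100,0,0,140,0,0,0,100]'
python3 -m inch '[-10,0,15,0,0,0.02,100,-40,3,15,0,0,0.05,100,-75,6,15,0,0,0.07,100,-110,9,15,0,0,0.095,100,-145,12,15,0,0,0.095,100,-170,13,15,0,0,0.095,100,-177,13,15,0,0,0.095,100,-177,13,15,0,0,0.095,100]'
python3 - <<'E'
from h import *
o=bot.get_obs();print(o["eef_pos"]);cv2.imwrite("pics/w4.png",bot.camera("wrist"))
E
```

```text
clock: 12.27
eef_pos: [0.624, 0.0409, 0.0659]
tool_rot: [0.704, 0.71, 0.001, 0.001]
ft_force: [0.0, 0.1, 2.0]
grip_width: 0.0498
grasp_force: 63.0
clock: 12.93
eef_pos: [0.6228, 0.0409, 0.2063]
tool_rot: [0.704, 0.71, 0.0, 0.0]
ft_force: [1.6, -0.2, -0.1]
grip_width: 0.0854
grasp_force: 0.0
clock: 13.6
eef_pos: [0.4444, 0.054, 0.2197]
tool_rot: [0.669, 0.743, 0.0, 0.0]
ft_force: [0.3, -0.3, -0.0]
grip_width: 0.0852
grasp_force: 0.0
[0.4444 0.054  0.2197]
```

View pics/w4.png

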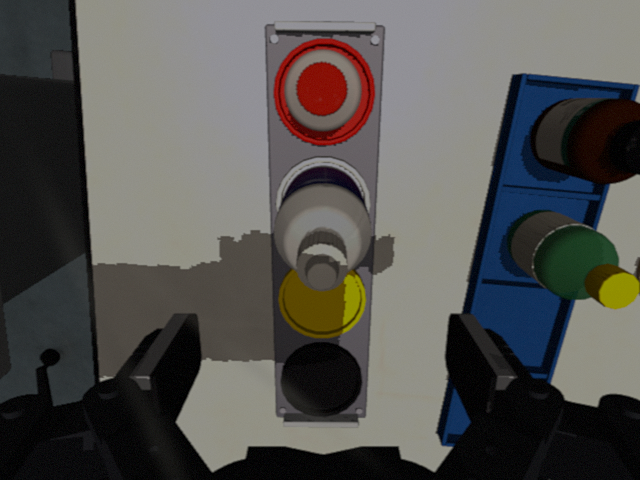

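Amber and green stand in the first two bays, and the violet bottle's cap (322,270) is centred between the jaws.

```bash
python3 -m inch '[1,0,-25,0,0,0,100,1,0,-50,0,0,0,100,1,0,-75,0,0,0,100,1,0,-95,0,0,0,100,1,0,-105,0,0,0,100,1,0,-110,0,0,0,100,1,0,-110,0,0,0,100,1,0,-110,0,0,0,100]'
python3 -m inch '[0,0,0,0,0,0,50,0,0,0,0,0,0,40,0,0,0,0,0,0,40,0,0,0,0,0,0,40,0,0,0,0,0,0,40,0,0,0,0,0,0,40,0,0,0,0,0,0,40,0,0,0,0,0,0,40]'
python3 -m inch '[0,0,5,0,0,0,40,0,0,15,0,0,0,40,0,0,30,0,0,0,40,0,0,50,0,0,0,40,0,0,70,0,0,0,40,0,0,70,0,0,0,40]'
python3 - <<'E'
from h import *
o=bot.get_obs();print(o["eef_pos"]);cv2.imwrite("pics/w5.png",bot.camera("wrist"))
E
```

```text
clock: 14.32
eef_pos: [0.4482, 0.0539, 0.1094]
tool_rot: [0.67, 0.743, 0.0, 0.0]
ft_force: [1.2, -0.3, -0.4]
grip_width: 0.0858
grasp_force: 0.0
clock: 14.98
eef_pos: [0.4459, 0.0539, 0.1113]
tool_rot: [0.669, 0.743, -0.0, -0.0]
ft_force: [-6.9, -0.8, 13.9]
grip_width: 0.0519
grasp_force: 56.0
clock: 15.48
eef_pos: [0.4497, 0.0543, 0.1834]
tool_rot: [0.669, 0.743, 0.003, 0.003]
ft_force: [0.8, 0.2, -1.2]
grip_width: 0.0521
grasp_force: 54.9
[0.4497 0.0543 0.1834]
```

View pics/w5.png

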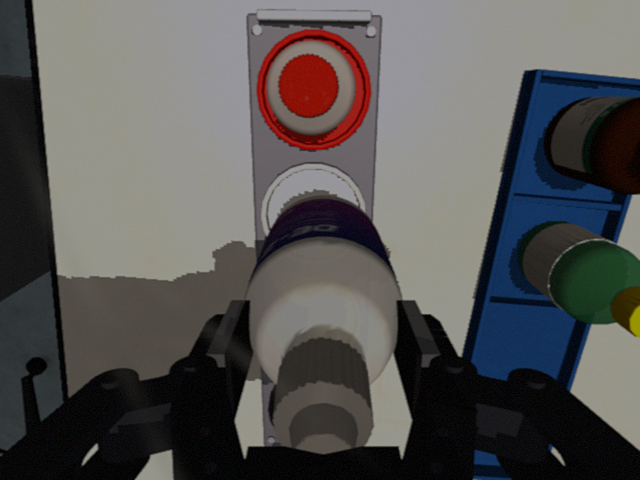

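The violet bottle is lifted and upright, with its cap at (322,400) and the empty white insert at (313,200). The jaws read 52 mm, so the pads sit on the shoulder. I'll carry it gently.

```bash
python3 -m inch '[2,-6,0,0,0,-0.01,40,8,-20,0,0,0,-0.02,40,18,-37,0,0,0,-0.035,40,33,-55,0,0,0,-0.05,40,51,-72,0,0,0,-0.065,40,71,-85,0,0,0,-0.08,40,93,-92,0,0,0,-0.095,40,115,-95,0,0,0,-0.095,40]'
python3 -m inch '[20,0,0,0,0,0,40,38,0,0,0,0,0,40,50,0,0,0,0,0,40,57,0,0,0,0,0,40,59,0,-10,0,0,0,40,59,0,-25,0,0,0,40,59,0,-40,0,0,0,40,59,0,-45,0,0,0,40]'
python3 - <<'E'
from h import *
o=bot.get_obs();print(o["eef_pos"]);bot.camera("top");im=bot.camera("scene");cv2.imwrite("pics/s6.png",cv2.resize(im[140:380,180:500],(800,600)))
E
```

```text
clock: 16.2
eef_pos: [0.5618, -0.0431, 0.1773]
tool_rot: [0.705, 0.709, -0.001, -0.001]
ft_force: [1.2, -0.4, -1.9]
grip_width: 0.05
grasp_force: 54.5
clock: 16.87
eef_pos: [0.6179, -0.0411, 0.1302]
tool_rot: [0.704, 0.71, -0.002, -0.003]
ft_force: [-1.0, -0.4, -2.3]
grip_width: 0.0503
grasp_force: 54.7
[ 0.6179 -0.0411  0.1302]
```

View pics/s6.png

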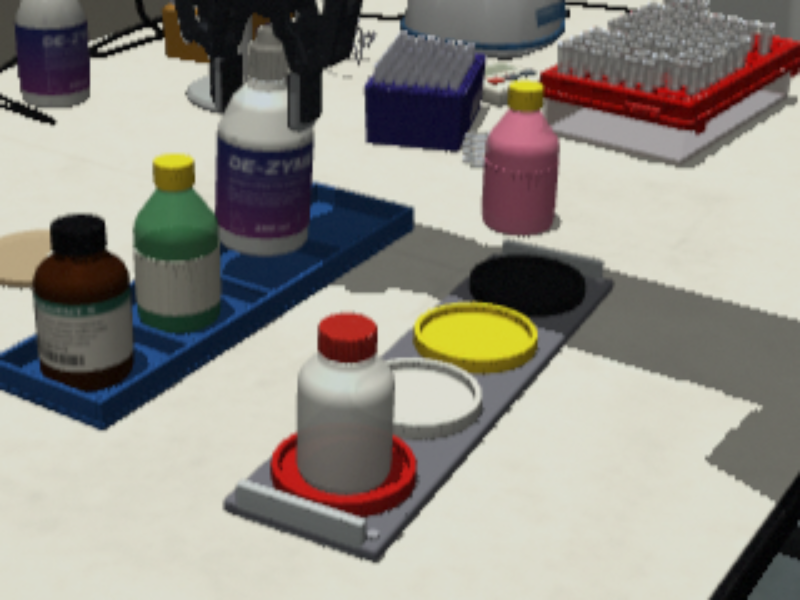

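The violet bottle hangs upright over the third bay and has slipped slightly in the pads. I'm lowering it now.

```bash
python3 -m inch '[1,0,-10,0,0,0,40,2,0,-19,0,0,0,40,3,0,-25,0,0,0,40,3,0,-27,0,0,0,40,3,0,-29,0,0,0,40,3,0,-29,0,0,0,40]'
python3 -m inch '[0,0,-2,0,0,0,40,0,0,-2,0,0,0,40]'
```

```text
clock: 17.47
eef_pos: [0.6238, -0.0413, 0.106]
tool_rot: [0.704, 0.71, -0.0, 0.0]
ft_force: [-0.9, 0.1, 0.5]
grip_width: 0.0502
grasp_force: 55.5
clock: 17.63
eef_pos: [0.6242, -0.0415, 0.1057]
tool_rot: [0.704, 0.71, 0.0, 0.001]
ft_force: [-4.2, -1.0, 9.2]
grip_width: 0.0499
grasp_force: 58.1
```

```bash
python3 -m inch '[0,0,0,0,0,0,60,0,0,0,0,0,0,80,0,0,0,0,0,0,100,0,0,0,0,0,0,100,0,0,15,0,0,0,100,0,0,45,0,0,0,100,0,0,85,0,0,0,100,0,0,120,0,0,0,100]'
python3 -m inch '[-25,20,0,0,0,0.02,100,-50,45,0,0,0,0.05,100,-75,72,0,0,0,0.07,100,-100,100,0,0,0,0.095,100,-127,126,0,0,0,0.095,100,-155,150,0,0,0,0.095,100,-178,170,0,0,0,0.095,100,-186,177,0,0,0,0.095,100]'
python3 -m inch '[0,0,-20,0,0,0,100,0,0,-40,0,0,0,100,0,0,-40,0,0,0,100,0,0,-40,0,0,0,100]'
python3 - <<'E'
from h import *
o=bot.get_obs();print(o["eef_pos"]);cv2.imwrite("pics/w7.png",bot.camera("wrist"))
E
```

```text
clock: 18.3
eef_pos: [0.6235, -0.041, 0.2242]
tool_rot: [0.704, 0.71, -0.0, -0.001]
ft_force: [1.0, -0.2, 0.6]
grip_width: 0.0852
grasp_force: 0.0
clock: 18.97
eef_pos: [0.4347, 0.1378, 0.2233]
tool_rot: [0.668, 0.744, -0.0, -0.001]
ft_force: [-0.4, 0.6, 0.6]
grip_width: 0.0854
grasp_force: 0.0
clock: 19.3
eef_pos: [0.4374, 0.1356, 0.1827]
tool_rot: [0.669, 0.743, -0.001, -0.001]
ft_force: [0.7, -0.3, -0.1]
grip_width: 0.0855
grasp_force: 0.0
[0.4374 0.1356 0.1827]
```

View pics/w7.png

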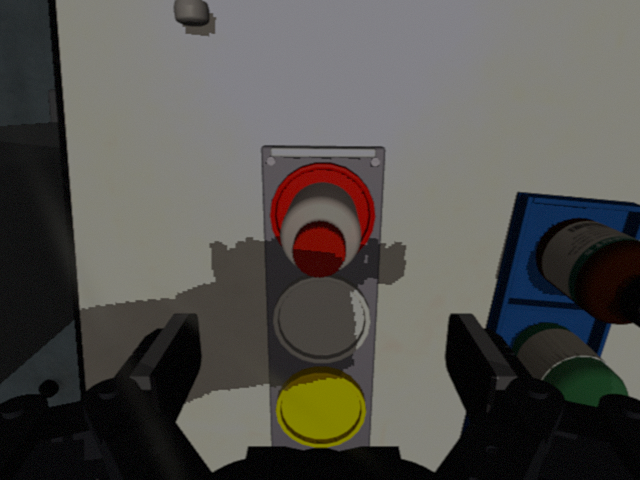

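The red-capped bottle (320,235) is centred. Placed in the right-end bay, the wrist camera would hang just over the violet cap, so I make a half turn first to put the camera on the -y side.

```bash
for i in 1; do python3 -m inch '[0,0,0,0,0,-0.1,100,0,0,0,0,0,-0.2,100,0,0,0,0,0,-0.3,100,0,0,0,0,0,-0.4,100,0,0,0,0,0,-0.5,100,0,0,0,0,0,-0.6,100,0,0,0,0,0,-0.7,100,0,0,0,0,0,-0.8,100]'; done
python3 -m inch '[0,0,0,0,0,-0.1,100,0,0,0,0,0,-0.2,100,0,0,0,0,0,-0.3,100,0,0,0,0,0,-0.4,100,0,0,0,0,0,-0.5,100,0,0,0,0,0,-0.6,100,0,0,0,0,0,-0.7,100,0,0,0,0,0,-0.8,100]'
python3 -m inch '[0,0,0,0,0,-0.1,100,0,0,0,0,0,-0.2,100,0,0,0,0,0,-0.3,100,0,0,0,0,0,-0.4,100,0,0,0,0,0,-0.5,100,0,0,0,0,0,-0.6,100,0,0,0,0,0,-0.7,100,0,0,0,0,0,-0.8,100]'
python3 -m inch '[0,0,0,0,0,-0.1,100,0,0,0,0,0,-0.2,100,0,0,0,0,0,-0.3,100,0,0,0,0,0,-0.4,100,0,0,0,0,0,-0.5,100,0,0,0,0,0,-0.6,100,0,0,0,0,0,-0.7,100,0,0,0,0,0,-0.742,100]'
```

```text
clock: 20.02
eef_pos: [0.4393, 0.1358, 0.1848]
tool_rot: [0.907, 0.421, 0.001, 0.0]
ft_force: [0.3, -0.1, -0.7]
grip_width: 0.0855
grasp_force: 0.0
clock: 20.68
eef_pos: [0.4481, 0.0835, 0.1849]
tool_rot: [0.997, 0.079, -0.001, -0.023]
ft_force: [0.2, -0.8, 0.4]
grip_width: 0.0853
grasp_force: 0.0
clock: 21.35
eef_pos: [0.4155, -0.0673, 0.1848]
tool_rot: [0.987, -0.137, 0.005, -0.087]
ft_force: [0.6, -0.8, 0.1]
grip_width: 0.0854
grasp_force: 0.0
clock: 22.02
eef_pos: [0.3157, -0.1891, 0.1846]
tool_rot: [0.919, -0.368, 0.042, -0.138]
ft_force: [-0.8, -0.2, -0.0]
grip_width: 0.0856
grasp_force: 0.0
```

```bash
python3 -m inch '[0,0,-30,0,0,0,100,0,0,-60,0,0,0,100,0,0,-60,0,0,0,100,0,0,-60,0,0,0,100]'
python3 - <<'E'
from h import *
o=bot.get_obs();print(o["eef_pos"],o["joint_pos"])
E
```

```text
clock: 22.35
eef_pos: [0.3151, -0.187, 0.1235]
tool_rot: [0.919, -0.367, 0.039, -0.139]
ft_force: [0.6, 0.1, 1.3]
grip_width: 0.0851
grasp_force: 0.0
[ 0.3151 -0.187   0.1235] [-0.7559  0.1152 -0.5528  0.9333  0.2884  3.1405]
```

My joint-6 sign was wrong: the joint hit its limit and the arm drifted, over free space and with no contact. I'll raise it and turn the other way.

```bash
cat >> h.py <<'E'
from scipy.spatial.transform import Rotation as Ro
def turn(yawdeg):
    a=np.radians(yawdeg)/2;o=bot.get_obs();t=Ro.from_quat([np.cos(a),np.sin(a),0,0])
    return (t*Ro.from_quat(o["tool_rot"]).inv()).as_rotvec()
E
python3 -m inch '[0,0,30,0,0,0,100,0,0,60,0,0,0,100,0,0,100,0,0,0,100,0,0,100,0,0,0,100]'
python3 - <<'E'
from h import *
print(bot.get_obs()["eef_pos"],bot.get_obs()["joint_pos"],turn(-43),turn(0))
E
```

```text
clock: 22.68
eef_pos: [0.3195, -0.19, 0.2321]
tool_rot: [0.92, -0.365, 0.047, -0.136]
ft_force: [1.1, 0.5, 0.3]
grip_width: 0.0853
grasp_force: 0.0
[ 0.3195 -0.19    0.2321] [-0.7545 -0.0025 -0.3635  1.2228  0.2895  3.1406] [-0.2201  0.1886  0.0048] [-0.2805  0.0971  0.7499]
```

```bash
python3 -m inch '[0,0,0,-0.28,0.097,0.75,100,0,0,0,-0.28,0.097,0.75,100,0,0,0,-0.28,0.097,0.75,100,0,0,0,-0.28,0.097,0.75,100,0,0,0,-0.28,0.097,0.75,100,0,0,0,-0.28,0.097,0.75,100,0,0,0,-0.28,0.097,0.75,100,0,0,0,-0.28,0.097,0.75,100]'
python3 - <<'E'
from h import *
print(bot.get_obs()["joint_pos"],turn(0))
E
```

```text
clock: 23.35
eef_pos: [0.317, -0.1867, 0.2255]
tool_rot: [1.0, -0.001, -0.006, 0.001]
ft_force: [0.6, 0.1, 0.7]
grip_width: 0.0856
grasp_force: 0.0
[-0.5259  0.0005 -0.3465  1.2319 -0.0081  2.6173] [ 0.0029 -0.0112  0.0016]
```

```bash
python3 -m inch '[3,8,0,0,0,0.12,100,6,16,0,0,0,0.24,100,9,24,0,0,0,0.36,100,12,32,0,0,0,0.48,100,15,40,0,0,0,0.6,100,18,48,0,0,0,0.72,100,21,56,0,0,0,0.84,100,24,64,0,0,0,0.96,100]'
python3 -m inch '[3,8,0,0,0,0.12,100,6,16,0,0,0,0.24,100,9,24,0,0,0,0.36,100,12,32,0,0,0,0.48,100,15,40,0,0,0,0.6,100,18,48,0,0,0,0.72,100,21,56,0,0,0,0.84,100,24,64,0,0,0,0.96,100]'
python3 -m inch '[3,8,0,0,0,0.12,100,6,16,0,0,0,0.24,100,9,24,0,0,0,0.36,100,12,32,0,0,0,0.48,100,15,40,0,0,0,0.6,100,18,48,0,0,0,0.72,100,21,56,0,0,0,0.84,100,24,64,0,0,0,0.96,100]'
python3 -m inch '[3,8,0,0,0,0.12,100,6,16,0,0,0,0.24,100,9,24,0,0,0,0.36,100,12,32,0,0,0,0.48,100,15,40,0,0,0,0.6,100,18,48,0,0,0,0.72,100,21,56,0,0,0,0.84,100,24,64,0,0,0,0.96,100]'
python3 -m inch '[3,8,0,0,0,0.12,100,6,16,0,0,0,0.24,100,9,24,0,0,0,0.36,100,12,32,0,0,0,0.48,100,15,40,0,0,0,0.6,100,18,48,0,0,0,0.72,100,21,56,0,0,0,0.84,100,24,64,0,0,0,0.96,100]'
python3 - <<'E'
from h import *
print(bot.get_obs()["joint_pos"],turn(-84.1))
E
```

```text
clock: 24.02
eef_pos: [0.3404, -0.1228, 0.2248]
tool_rot: [0.887, 0.461, -0.005, 0.004]
ft_force: [-0.4, 0.2, -0.0]
grip_width: 0.0853
grasp_force: 0.0
clock: 24.68
eef_pos: [0.3644, -0.0587, 0.2248]
tool_rot: [0.574, 0.819, -0.003, 0.007]
ft_force: [0.1, -0.3, -0.0]
grip_width: 0.0855
grasp_force: 0.0
clock: 25.35
eef_pos: [0.3884, 0.0055, 0.2248]
tool_rot: [0.131, 0.991, 0.0, 0.009]
ft_force: [0.1, -0.2, -0.6]
grip_width: 0.0853
grasp_force: 0.0
clock: 26.02
eef_pos: [0.4125, 0.0696, 0.2249]
tool_rot: [-0.342, 0.94, 0.003, 0.008]
ft_force: [0.6, 1.1, 1.0]
grip_width: 0.0856
grasp_force: 0.0
clock: 26.68
eef_pos: [0.4364, 0.1336, 0.2249]
tool_rot: [0.737, -0.676, -0.006, -0.006]
ft_force: [0.0, -0.2, -0.8]
grip_width: 0.0856
grasp_force: 0.0
[ 0.2876  0.1667 -0.1637  1.2358  0.0156 -1.3701] [-0.0162 -0.0002  0.0161]
```

Turned. I'll trim the tilt, then go down and grasp the red-capped bottle.

```bash
python3 -m inch '[1,2,-35,-0.016,0,0.016,100,1,2,-70,-0.016,0,0.016,100,1,2,-105,-0.016,0,0.016,100,1,2,-105,-0.016,0,0.016,100,1,2,-105,-0.016,0,0.016,100]'
python3 - <<'E'
from h import *
o=bot.get_obs();print(o["eef_pos"],turn(-84.1));cv2.imwrite("pics/w8.png",bot.camera("wrist"))
E
```

```text
clock: 27.1
eef_pos: [0.4358, 0.1348, 0.1181]
tool_rot: [0.741, -0.672, -0.001, 0.002]
ft_force: [1.3, 0.0, 0.4]
grip_width: 0.0856
grasp_force: 0.0
[0.4358 0.1348 0.1181] [ 0.0018 -0.0053  0.0053]
```

View pics/w8.png

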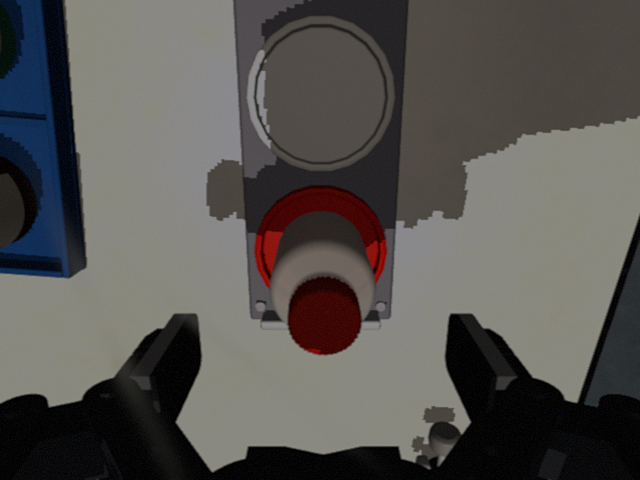

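The red cap (324,315) is centred between the jaws.

```bash
python3 -m inch '[1,0,-20,0,0,0,100,1,0,-40,0,0,0,100,1,0,-56,0,0,0,100,1,0,-58,0,0,0,100,1,0,-58,0,0,0,100,1,0,-58,0,0,0,100]'
python3 -m inch '[0,0,0,0,0,0,40,0,0,0,0,0,0,25,0,0,0,0,0,0,25,0,0,0,0,0,0,25,0,0,0,0,0,0,25,0,0,0,0,0,0,25,0,0,0,0,0,0,25,0,0,0,0,0,0,25]'
python3 -m inch '[0,0,10,0,0,0,25,0,0,25,0,0,0,25,0,0,45,0,0,0,25,0,0,65,0,0,0,25,0,0,70,0,0,0,25,0,0,70,0,0,0,25]'
```

```text
clock: 27.65
eef_pos: [0.4394, 0.1356, 0.0624]
tool_rot: [0.741, -0.671, 0.001, -0.001]
ft_force: [0.1, 0.1, 0.5]
grip_width: 0.0854
grasp_force: 0.0
clock: 28.32
eef_pos: [0.438, 0.1353, 0.0614]
tool_rot: [0.741, -0.671, 0.0, 0.001]
ft_force: [-1.6, -0.0, 7.1]
grip_width: 0.0455
grasp_force: 60.6
clock: 28.82
eef_pos: [0.4388, 0.1355, 0.1317]
tool_rot: [0.741, -0.671, 0.001, -0.001]
ft_force: [0.7, 0.9, -1.2]
grip_width: 0.0456
grasp_force: 61.6
```

```bash
python3 -m inch '[0,-10,0,0,0,0,25,0,-35,0,0,0,0,25,0,-65,0,0,0,0,25,0,-100,0,0,0,-0.03,25,0,-135,0,0,0,-0.05,25,0,-170,0,0,0,-0.07,25,0,-205,0,0,0,-0.095,25,10,-235,0,0,0,-0.095,25]'
python3 -m inch '[15,-15,0,0,0,0,25,40,-22,0,0,0,0,25,70,-24,0,0,0,0,25,105,-24,0,0,0,0,25,140,-24,0,0,0,0,25,165,-24,0,0,0,0,25,175,-24,0,0,0,0,25,175,-24,0,0,0,0,25]'
python3 -m inch '[0,0,-20,0,0,0,25,0,0,-40,0,0,0,25,0,0,-58,0,0,0,25,0,0,-68,0,0,0,25,0,0,-72,0,0,0,25,0,0,-74,0,0,0,25,0,0,-74,0,0,0,25,0,0,-74,0,0,0,25]'
python3 - <<'E'
from h import *
o=bot.get_obs();print(o["eef_pos"],turn(-89.55))
E
```

```text
clock: 29.48
eef_pos: [0.4439, -0.1021, 0.1283]
tool_rot: [0.708, -0.707, -0.003, 0.003]
ft_force: [0.8, 0.5, 0.1]
grip_width: 0.0455
grasp_force: 61.6
clock: 30.15
eef_pos: [0.6235, -0.1244, 0.1272]
tool_rot: [0.709, -0.706, -0.001, 0.002]
ft_force: [0.5, -0.3, -1.0]
grip_width: 0.0454
grasp_force: 61.6
clock: 30.82
eef_pos: [0.623, -0.1242, 0.0572]
tool_rot: [0.708, -0.706, 0.0, 0.001]
ft_force: [-0.4, -0.3, -0.8]
grip_width: 0.0454
grasp_force: 61.7
[ 0.623  -0.1242  0.0572] [ 0.0015 -0.0007  0.0043]
```

```bash
python3 -m inch '[0,1,-2,0,0,0,25,0,1,-3,0,0,0,25,0,1,-4,0,0,0,25,0,1,-4,0,0,0,25]'
python3 -m inch '[0,0,0,0,0,0,50,0,0,0,0,0,0,80,0,0,0,0,0,0,100,0,0,0,0,0,0,100,0,0,0,0,0,0,100,0,0,25,0,0,0,100,0,0,60,0,0,0,100,0,0,100,0,0,0,100]'
python3 -m inch '[0,0,40,0,0,0,100,0,0,80,0,0,0,100,0,0,110,0,0,0,100,-40,0,110,0,0,0,100,-80,0,110,0,0,0,100,-120,0,110,0,0,0,100,-160,0,110,0,0,0,100,-200,0,110,0,0,0,100]'
python3 -m inch '[-40,-20,0,0,0,0,100,-70,-60,0,0,0,0,100,-90,-100,0,0,0,0,100,-90,-140,0,0,0,0,100,-90,-180,0,0,0,0,100,-90,-210,0,0,0,0,100]'
python3 - <<'E'
from h import *
im=bot.camera("top");K,T=cam("top");tr=[.623,0,.0078]
for n,y in(("amber",.123),("green",.041),("violet",-.041),("redcap",-.123)):
    p=proj(fr(tr,[0,y,.004]),K,T)[0];print(n,p.round(1),[np.round(d["uv"],1) for d in bot.spot_point("top",n+"_bottle")[:2]])
a=cv2.resize(im[160:260,200:440],(800,333));b=cv2.resize(bot.camera("scene")[140:330,160:480],(441,262))
out=np.zeros((600,800,3),np.uint8);out[:333]=a;out[336:598,:441]=b;cv2.imwrite("pics/fin.png",out)
E
```

```text
clock: 31.15
eef_pos: [0.623, -0.1229, 0.0535]
tool_rot: [0.708, -0.706, 0.0, 0.001]
ft_force: [-1.2, 0.5, 4.4]
grip_width: 0.0455
grasp_force: 62.2
clock: 31.82
eef_pos: [0.6205, -0.1226, 0.1503]
tool_rot: [0.708, -0.706, -0.003, 0.003]
ft_force: [0.9, 0.0, -0.0]
grip_width: 0.0854
grasp_force: 0.0
clock: 32.48
eef_pos: [0.4205, -0.1228, 0.2617]
tool_rot: [0.709, -0.706, -0.001, 0.001]
ft_force: [0.3, -0.6, 1.0]
grip_width: 0.0855
grasp_force: 0.0
clock: 32.98
eef_pos: [0.3314, -0.335, 0.2627]
tool_rot: [0.708, -0.706, 0.0, 0.001]
ft_force: [1.2, 0.6, -0.4]
grip_width: 0.0854
grasp_force: 0.0
amber [247.4 201.6] [array([246.2, 204.3])]
green [290.  202.5] [array([424.4, 254.3]), array([310.1, 202.8])]
violet [332.6 203.3] [array([334.6, 199.5])]
redcap [375.2 204.2] []
```

View pics/fin.png

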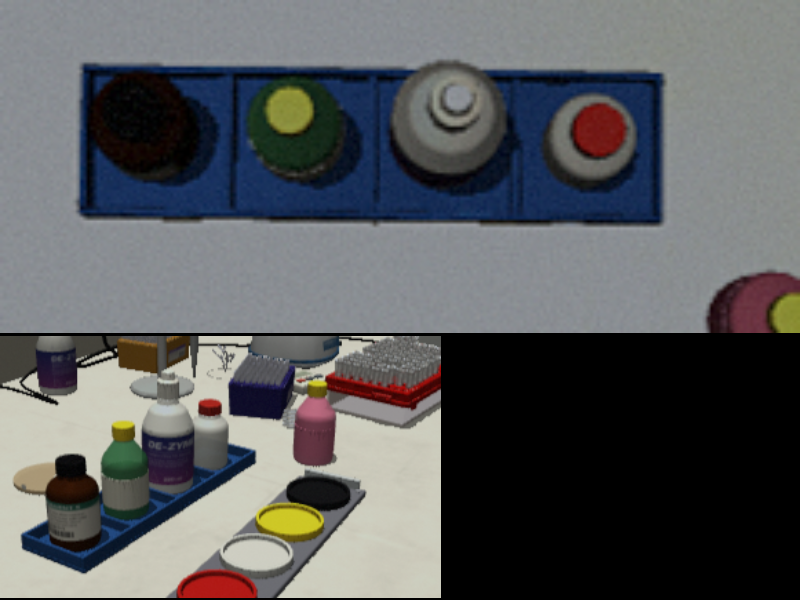

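The picture shows all four bottles upright, one per bay: amber, green, violet, red-capped from left to right. The rack is empty and the arm is clear.

```bash
python3 -c "
from workcell import bot
print(bot.job_done())"
```

```text
the job is handed in; nothing more can be done
None
```

The job is handed in, with no verdict returned: all four bottles stand upright in the tray in reversed order (amber, green, violet, red-capped from the left), at about 33 s of the 122 s allowed, despite one wrong wrist turn that hit the last joint's limit and made the arm drift without contact.

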